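# Take the blade unit out of a blender jar whose thread hand is unknown

## Robot

A 6-joint arm with a two-finger parallel gripper is mounted at the origin on a cart in front of the work surface, level with it; the furniture and walls round the work are solid. World frame = base frame: x ahead of the robot, y to its left, z up, the work surface at z = 0. Lengths are in mm, angles in rad, forces in N, time in s.
With the tool pointing down it reaches from about 300 to 775 mm from the base axis. Payload 14.6 kg.
Tool frame: the origin (TCP) lies midway between the tips of the shut fingers; the grasp point (between the pads) lies behind it (manip.grip_depth is the z of the grasp point in the tool frame, in mm); z points along the fingers, y is the line along which they close (so a half turn about z gives the same grasp; the last joint's range is limited). The gripper opens to 94 mm and grips with 3 to 60 N. Pads are 16 mm wide; open, the fingers measure 119 mm over their backs; the gripper's body (75 mm by 177 mm) begins 78 mm behind the grasp point.
Start: joints at [1.062, 0.3, 1.521, -0, 1.321, -0.067], TCP at [235.158, 497.182, 205.446] pointing down, gripper open.
Joint ranges: [-3.03, 3.03], [-0.79, 2.21], [0.23, 2.52], [-1.04, 4.18], [0, 3.07], [-2.55, 2.55]. Speed limits (rad/s): [2.22, 2.22, 2.57, 3.14, 3.14, 3.14].

## Interface

Orientations are given as [roll, pitch, yaw] about the fixed x, y, z axes, in that order (R = Rz(yaw) Ry(pitch) Rx(roll)).
In Python, from cell import manip gives the robot as it stands.
- The arm moves only by the shell command python3 -m creep 'ROWS' [OPENING] [FORCE]. ROWS is a JSON list of rows, 1 to 5 of them, each an object with the fields sx, sy, sz (the shift in normalised numbers (1 is 800 mm)), drx, dry, drz (a rotation vector in parts of the range, where 1.0 means pi rad); a field left out counts as zero; each row is the pose to reach, as a shift and turn from the pose commanded when the command began, along the tool's axes at that moment; what a row does not reach only later rows make up. A row lasts 1/10 s, in which the tool goes at most 50 mm and 0.15 rad, less where a joint would pass 70% of its speed; a pose out of reach is approached as far as the arm can. OPENING is the finger opening in mm, set as the command begins (- or left out keeps the last). The fingers move at their own pace and stop on an object; FORCE is the grip in N (left out, the last holds). Time passes only in rows, so rows that do not move let the fingers close. It prints the time, the measured TCP pose, the force, the opening and the grip force at its end. No shift or turn number may pass 1 either way. Input that does not fit is refused with a message, and nothing moves.
- manip.read_state(): the state, without advancing time (a new reading comes with each control period).
- manip.camera(name): name is "side" or "top"; returns (picture, depth): 420x560x3 uint8, red, green, blue; 420x560 float32, mm along the optical axis (not along the pixel's ray), 0 where there is no reading.
- manip.camera_info(name): a dict with "K" (3x3 intrinsics, pixels), "rvec" (rotation vector, rad) and "tvec" (3), from world to camera coordinates, as OpenCV has them. Camera axes: x right, y down, z forward; pixel columns grow to the right and rows downward; lengths in mm; the calibration is good to about 2 mm. A picture is of the moment at which its call begins. camera_info takes no time and is no camera call.
- manip.sign_off(): hands the job in; it is judged then, once.
The state is a dict: "clock": time; "joints": joint angles; "qd": joint speeds; "effort": joint torques, N m; "eef_pos": TCP position; "eef_rot": TCP orientation; "wrist_force": force on the tool from outside, world axes, zero at the start; "moment": the same for the moment, N m; "finger_gap": finger opening in mm; "finger_force": force on a finger pad.
Only numpy, scipy, OpenCV 4.12 (cv2) and the standard library are available. Lean on these libraries where they do the work, as an engineer would, in place of code of your own. Each camera call takes 0.05 s, during which the arm holds its last target. There are 200 camera calls.

## Task

Strip the blender jar in the steel service stand for cleaning: first swing the stand's hold-down lever fully over the jar's foot, then unscrew the black blade ring on top of that jar. It may have a right-hand or a left-hand thread, so find out by trying which way it loosens. Lift the blade unit out and finish still holding it upright in the gripper about 10 cm above where it sat, with the jar left in the stand and the lever over it. Leave the other jar and everything else on the tray where they are.

Things in the scene. Friction and masses are not known exactly. Their poses are not given: they have to be found in the camera images.
- stand: Fixed steel service stand for one jar: base 136 x 136 x 10 mm, four corner guides 45 mm high (2 mm of play; the square jar cannot turn in it) and on its +y side the post of the hold-down lever. Origin: centre of the base's underside; axes parallel to the world. The jar's mouth rests 10 mm above the origin, centred.
- lever (a joint): Hold-down lever of the stand; turns about a vertical post 72 mm to the +y side of the stand's origin. 0 = clear (knob towards +x of the post, nose towards -x); 1.571 rad = fully over, at its stop (knob towards +y, nose towards -y, 2 mm above the jar's foot plate). Closes counter-clockwise from above, takes 0.06 N m, stays where left.
- lever_knob (a point): Middle of the upright round black knob at the lever's tail, 54 mm from the post's axis, 18 mm thick and 24 mm high, 162 mm above the stand's origin: pinch it from above and lead it round the post.
- drain_mat: Fixed black rubber drain mat, 140 x 150 x 10 mm, under the other jar. Origin: centre of its underside.
- jar_a: Blender jar standing mouth down: clear, square, 100 x 100 mm, grey foot plate on top (126 mm high); black handle reaching 98 mm out on its -y side, below 106 mm. Loose, about 0.6 kg. Origin: centre of the mouth's underside, z up. A collar (radius 28 mm) rises from the foot plate to 133 mm. One jar is in the stand, the other on the mat: which one varies.
- jar_b: Blender jar that looks just like jar_a. One of the two has a right-hand thread, the other a left-hand one, and nothing outside shows which.
- ring_a: Blade ring on jar_a: black ribbed ring, 60 mm wide, 34 mm high (upper 16 mm a solid disc: grip there); steel drive coupling 26 mm wide standing 12 mm above it; blade unit 29 mm wide hanging 27 mm below it into the neck. Loose, about 0.16 kg. Origin: on the axis at its lower rim, z up; screwed on, it is 134 mm above the jar's origin.
- ring_b: Blade ring on jar_b, looks just like ring_a.
- ring_a_grip (a point): Middle of ring_a's solid disc, on its axis, 26 mm above its origin. Loose way seen from above: counter-clockwise if right-hand, clockwise if left-hand. Neck bore 34 mm.
- ring_b_grip (a point): Middle of ring_b's solid disc, on its axis, 26 mm above its origin. Thread of both rings: the tight way, up to 10 degrees of play, then a hard stop. The loose way it turns easily (under 0.3 N m), lets go after 30 to 40 degrees and lifts straight off at any angle from 42 to 62; hard stop at 65 to 75. Turning need not raise it; unturned it cannot be pulled off.
- jigger: steel double-cone bar measure, 43 mm wide, 86 mm tall, standing on the steel tray (floor 6 mm above the counter's zero). A bystander. Origin: centre of its underside.
- espresso_cup: white espresso cup, 62 x 82 x 58 mm, standing on the steel tray (floor 6 mm above the counter's zero). A bystander. Origin: centre of its underside.
- cocoa_shaker: steel shaker with a domed top, 67 mm wide, 105 mm tall, standing on the steel tray (floor 6 mm above the counter's zero). A bystander. Origin: centre of its underside.
- milk_pitcher: small steel milk pitcher, 66 x 101 x 81 mm, standing on the steel tray (floor 6 mm above the counter's zero). A bystander. Origin: centre of its underside.
- dosing_cup: steel dosing cup with ground coffee, 59 mm wide, 46 mm tall, standing on the steel tray (floor 6 mm above the counter's zero). A bystander. Origin: centre of its underside.
- lemon: a lemon, 71 x 53 x 51 mm, standing on the steel tray (floor 6 mm above the counter's zero). A bystander. Origin: centre of its underside.

How it is judged:
By the outcome, as a careful person would: the job done as asked, in the order asked, and still so for the second after the job is handed in, while the arm keeps its last pose, push and grip.
It also fails if it takes over 58 s, if anything falls off the work surface, if the arm or the gripper's body presses on something with over 40 N, if the wrist force passes 120 N, or if a joint passes its speed limit or range.

## Working session

There is one attempt and no reset: what is moved stays moved. The work goes in short steps, Python scripts to look and compute and a shell command to move; the robot and the scene stay as the last step left them, time stands still between calls to the robot, and variables do not carry over. Pictures are saved under pics/ and viewed, at most 10 in all, crops included, and the job is handed in when it is done.

```bash
mkdir -p pics; ls; python3 - <<'E'
from cell import manip
import cv2,numpy as np
print(manip.grip_depth, manip.read_state())
for n in("top","side"):
    p,d=manip.camera(n); cv2.imwrite(f"pics/{n}0.png",cv2.cvtColor(p,cv2.COLOR_RGB2BGR)); np.save(f"{n}0.npy",d)
    print(manip.camera_info(n))
E
```

```text
pics
-18.8 {'clock': 0.0, 'joints': array([ 1.06237864e+00,  3.00467503e-01,  1.52158939e+00, -8.31726964e-06,
        1.32069335e+00, -6.66033605e-02]), 'qd': array([-1.27575587e-04,  1.08710592e-03,  3.84868925e-05,  7.92228792e-04,
        4.07256869e-04,  9.28922868e-05]), 'effort': array([ 7.03038677e-04, -5.31798756e+01, -3.52745354e+01,  7.10150390e-02,
        2.43337720e-02, -1.88106715e-04]), 'eef_pos': array([235.04618684, 496.95262146, 204.88478988]), 'eef_rot': array([-3.14043710e+00, -6.90039444e-05,  2.69978035e+00]), 'wrist_force': array([-0.39526606,  0.22574271,  0.42714695]), 'moment': array([-0.03719994, -0.01935151, -0.04589419]), 'finger_force': 0.0, 'finger_gap': 94.15373721233486}
{'K': array([[469.88125529,   0.        , 274.53010701],
       [  0.        , 469.88125529, 213.89523784],
       [  0.        ,   0.        ,   1.        ]]), 'rvec': array([ 2.11027391, -2.11923444,  0.20496676]), 'tvec': array([  -1.7043558 ,  542.4472992 , 1349.44691925])}
{'K': array([[413.93371776,   0.        , 273.77743382],
       [  0.        , 413.93371776, 204.69665402],
       [  0.        ,   0.        ,   1.        ]]), 'rvec': array([ 2.01256484, -0.44133062,  0.24610439]), 'tvec': array([-461.40817539,  218.08448201, 1128.80691862])}
```

View pics/top0.png

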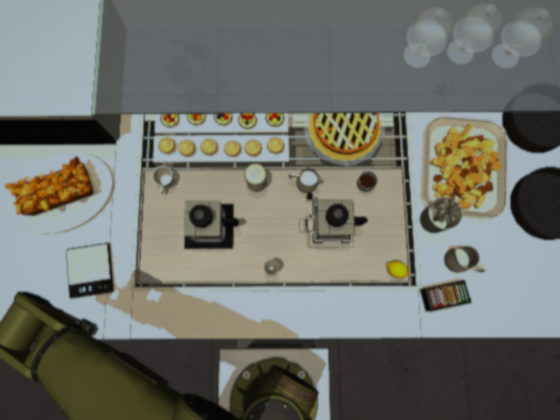

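View pics/side0.png

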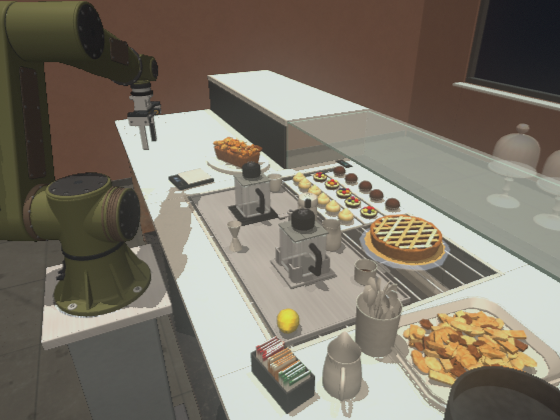

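The top view shows +x up and +y left. The stand with its jar is near pixel (334,217), its ring at about (337,215), the knob near (309,196), and the pitcher at (308,180). The other jar is on the mat at (203,222). I'll enlarge the stand area and deproject it.

```bash
cat > h.py <<'E'
from cell import manip
import cv2,numpy as np
def W(n,u,v,z):
    """pixel ray -> world point at height z"""
    i=manip.camera_info(n);R=cv2.Rodrigues(i["rvec"])[0];c=-R.T@i["tvec"]
    r=R.T@np.linalg.inv(i["K"])@[u,v,1]; return c+r*(z-c[2])/r[2]
def P(n,p):
    i=manip.camera_info(n);return cv2.projectPoints(np.array([p],float),i["rvec"],i["tvec"],i["K"],None)[0].ravel()
def cloud(n,d):
    i=manip.camera_info(n);R=cv2.Rodrigues(i["rvec"])[0]
    v,u=np.mgrid[:420,:560];pc=np.stack([u,v,np.ones_like(u)],-1)@np.linalg.inv(i["K"]).T*d[...,None]
    return (pc-i["tvec"])@R
def crop(n,u0,v0,w,h,s,out,img=None):
    p=img if img is not None else cv2.imread(f"pics/{n}0.png")
    cv2.imwrite(out,cv2.resize(p[v0:v0+h,u0:u0+w],None,fx=s,fy=s,interpolation=cv2.INTER_CUBIC))
E
python3 - <<'E'
from h import *
crop("top",280,160,100,100,6,"pics/c1.png")
crop("side",250,180,110,110,5,"pics/c2.png")
c=cloud("top",np.load("top0.npy"))
s=c[165:255,290:385]
for lo,hi in((170,185),(153,166),(140,168),(120,130)):
    m=(s[...,2]>lo)&(s[...,2]<hi); q=s[m]; print(lo,hi,m.sum(),q.mean(0),q.min(0),q.max(0))
v,u=np.mgrid[165:255,290:385]
m=(s[...,2]>120)&(u<320)
for a,b,q in zip(u[m],v[m],s[m]): print(a,b,q.round().astype(int),end=';')
E
```

```text
170 185 241 [ 523.41740508 -161.11492881  181.60101482] [ 485.92766862 -203.83040037  170.7549201 ] [578.17752448 -93.35251947 184.99023582]
153 166 80 [ 513.70855949 -117.93016472  157.86255058] [ 481.50638397 -198.21169273  153.13034463] [570.17707296 -91.76763854 165.98516802]
140 168 865 [ 512.41155151 -155.53540876  145.58525353] [ 466.3639055  -223.82330315  140.00903465] [570.17707296 -91.76763854 167.89805515]
120 130 65 [ 495.73913417 -179.88864093  124.50272611] [ 466.07672952 -255.18679913  120.1490427 ] [552.44227627 -95.87600891 129.78204453]
307 180 [ 266  -11 1430];316 189 [ 266  -11 1430];293 190 [ 266  -11 1430];308 192 [578 -96 180];309 192 [578 -99 180];310 192 [ 578 -102  178];311 192 [ 578 -105  181];307 193 [575 -94 182];308 193 [575 -96 181];309 193 [576 -99 176];310 193 [ 575 -102  181];311 193 [ 575 -105  181];312 193 [ 576 -108  174];307 194 [573 -94 178];308 194 [571 -96 185];309 194 [572 -99 180];310 194 [ 571 -101  185];311 194 [ 572 -104  181];312 194 [ 571 -107  183];307 195 [569 -93 184];308 195 [570 -96 177];309 195 [570 -99 178];310 195 [ 570 -102  1
[... 6823 characters left out ...]
484 -128  144];307 229 [481 -94 143];308 229 [481 -97 147];309 229 [480 -99 153];310 229 [ 481 -102  148];311 229 [ 480 -105  148];312 229 [ 480 -108  149];313 229 [ 481 -111  144];318 229 [ 482 -125  141];319 229 [ 481 -127  147];307 230 [479 -94 143];308 230 [479 -97 143];309 230 [ 479 -100  142];310 230 [ 478 -103  144];311 230 [ 478 -105  147];312 230 [ 478 -108  147];313 230 [ 478 -111  146];318 230 [ 479 -125  139];319 230 [ 479 -128  139];318 231 [ 476 -125  141];319 231 [ 476 -128  141];318 232 [ 473 -125  141];319 232 [ 472 -127  145];318 233 [ 470 -125  144];319 233 [ 470 -128  141];318 234 [ 468 -125  140];319 234 [ 467 -127  142];315 237 [ 266  -11 1430];312 254 [ 266  -11 1430];
```

View pics/c1.png

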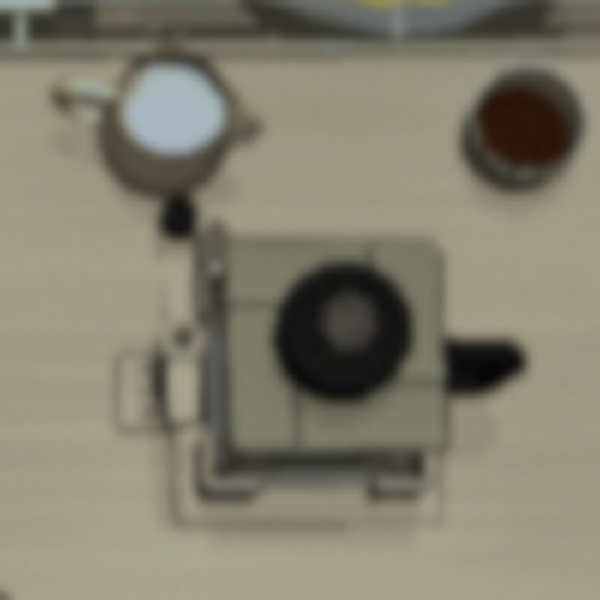

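View pics/c2.png

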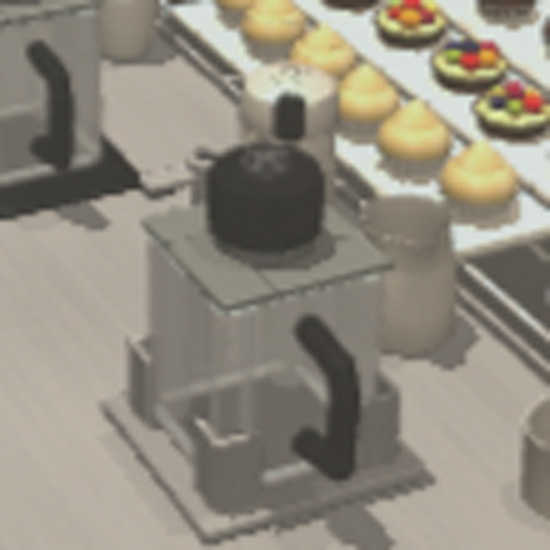

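The top crop shows the ring at about crop (343,330), which is pixel (337.2,215). The knob is at (178,215), the lever is clear, and the jar is seated in the guides with its handle towards -y. The pitcher (z < 90) stays below the knob's path. The side crop shows the knob at (289,117) and the ring at (265,197).

```bash
cat >> h.py <<'E'
def go(p,yaw,roll=np.pi):
    """tool-axis shift and rz from the present pose to TCP p with tool down at yaw"""
    from scipy.spatial.transform import Rotation as Ro
    s=manip.read_state();R=Ro.from_euler("xyz",s["eef_rot"]);T=Ro.from_euler("xyz",[np.pi,0,yaw])
    print("pos",s["eef_pos"].round(1),"rot",s["eef_rot"].round(3),"t",round(s["clock"],2),"F",s["wrist_force"].round(1),"M",s["moment"].round(2),"gap",round(s["finger_gap"],1))
    print("shift",R.inv().apply(np.array(p)-s["eef_pos"]).round(1),"rv",(R.inv()*T).as_rotvec().round(3))
E
python3 - <<'E'
from h import *
print("ring disc top",W("top",337.2,215,184),"knob",W("top",309.3,195.6,180))
for n,(u0,v0,u1,v1) in dict(top=(322,195,355,235),side=(285,205,320,235)).items():
    s=cloud(n,np.load(n+"0.npy"))[v0:v1,u0:u1]
    for lo,hi in((160,188),(190,202)):
        q=s[(s[...,2]>lo)&(s[...,2]<hi)&(s[...,1]<-125)]; print(n,len(q),q.mean(0),q.min(0),q.max(0)) if len(q) else 0
s=cloud("side",np.load("side0.npy"))[195:212,300:316];q=s[(s[...,2]>150)&(abs(s[...,1]+100)<15)];print(q.mean(0),q.min(0),q.max(0))
for p in((570.5,-100.5,168),(516.5,-172.5,176),(516.5,-172.5,196)):print(p,P("side",p),P("top",p))
go((570.5,-100.5,270),0)
E
```

```text
ring disc top [ 512.43630043 -173.90561073  184.        ] knob [567.6505329  -99.84299723 180.        ]
top 341 [ 514.23946096 -172.87419498  182.59432708] [ 485.26692059 -203.83040037  160.14796266] [ 546.29239191 -143.77829254  187.88816608]
top 53 [ 515.42598013 -173.10502938  193.68800216] [ 492.14823101 -194.2690448   190.00450565] [ 530.02792514 -147.77936915  201.91358956]
side 339 [ 506.48675727 -188.00808692  177.69220799] [ 481.91638803 -206.72607715  160.07889709] [ 542.74298215 -144.81109063  187.96325651]
side 48 [ 511.95953873 -175.71020596  193.88557265] [ 500.41083271 -186.97328951  190.32284135] [ 524.85005506 -163.34334911  198.69870865]
[ 564.68956511 -104.17631917  170.93294405] [ 557.53463138 -111.27836763  152.84558449] [574.98329782 -92.69307555 183.05271464]
(570.5, -100.5, 168) [308.171524   203.16098983] [309.22810915 195.61749925]
(516.5, -172.5, 176) [303.20234083 215.85306576] [336.26984389 214.10983019]
(516.5, -172.5, 196) [303.33429834 209.16769078] [337.1902272  212.64116311]
pos [235.1 497.  204.9] rot [-3.141 -0.     2.7  ] t 0.1 F [ 0.2 -0.  -0.5] M [-0.01  0.01 -0.03] gap 93.9
shift [-558.7 -396.7  -64.7] rv [-0.0e+00  1.0e-03  2.7e+00]
```

Careful with the scale: shifts go in shares of 800 mm and turns go in shares of pi rad. That gives: -140 mm / 800 = -0.175, -100 mm / 800 = -0.125, 0.75 rad / 3.1416 = 0.2387.

```bash
python3 -m creep '[{"sz":-0.0625,"drz":0.0477},{"sx":-0.025,"sy":-0.0125,"sz":-0.0813,"drz":0.0955},{"sx":-0.075,"sy":-0.05,"sz":-0.0813,"drz":0.1432},{"sx":-0.125,"sy":-0.0875,"sz":-0.0813,"drz":0.191},{"sx":-0.175,"sy":-0.125,"sz":-0.0813,"drz":0.2387}]' 44 20
python3 -c "
from h import *
go((569.3,-100.8,270),0)"
```

```text
clock: 0.6
eef_pos: [319.2, 345.2, 270.2]
eef_rot: [-3.141, 0.0, 1.944]
wrist_force: [1.3, -0.2, 0.1]
finger_gap: 57.3
finger_force: 0.0
pos [319.2 345.2 270.2] rot [-3.141  0.     1.944] t 0.6 F [ 1.3 -0.2  0.1] M [-0.05  0.02 -0.02] gap 57.3
shift [-5.065e+02  7.000e+01  3.000e-01] rv [-0.     0.     1.944]
```

To row units: -225 mm / 800 = -0.2813, -180 mm / 800 = -0.225, 0.75 rad / 3.1416 = 0.2387.

```bash
python3 -m creep '[{"sx":-0.0563,"sy":0.0075,"drz":0.0477},{"sx":-0.1125,"sy":0.015,"drz":0.0955},{"sx":-0.1688,"sy":0.0225,"drz":0.1432},{"sx":-0.225,"sy":0.03,"drz":0.191},{"sx":-0.2813,"sy":0.0375,"drz":0.2387}]'
python3 -c "
from h import *
go((569.3,-100.8,270),0)"
```

```text
clock: 1.1
eef_pos: [430.5, 147.2, 270.4]
eef_rot: [-3.142, 0.0, 1.194]
wrist_force: [1.3, -0.0, -0.5]
finger_gap: 43.8
finger_force: 0.0
pos [430.5 147.2 270.4] rot [-3.142  0.     1.194] t 1.1 F [ 1.3 -0.  -0.5] M [-0.01  0.02 -0.02] gap 43.8
shift [-179.4  220.4    0.4] rv [-0.     0.     1.194]
```

To row units: 184 mm / 800 = 0.23, -150 mm / 800 = -0.1875, 0.75 rad / 3.1416 = 0.2387.

```bash
python3 -m creep '[{"sx":-0.0375,"sy":0.0463,"drz":0.0477},{"sx":-0.075,"sy":0.0925,"drz":0.0955},{"sx":-0.1125,"sy":0.1375,"drz":0.1432},{"sx":-0.15,"sy":0.1838,"drz":0.191},{"sx":-0.1875,"sy":0.23,"drz":0.2387}]'
python3 -m creep '[{"drz":0.0477},{"drz":0.0955},{"drz":0.1413},{"drz":0.1413}]'
python3 -c "
from h import *
go((569.3,-100.8,200),0)"
```

```text
clock: 1.6
eef_pos: [547.7, -59.5, 270.2]
eef_rot: [-3.141, 0.0, 0.443]
wrist_force: [0.6, 0.1, 0.4]
finger_gap: 44.3
finger_force: 0.0
clock: 2.0
eef_pos: [547.1, -57.6, 270.1]
eef_rot: [-3.141, 0.001, 0.003]
wrist_force: [0.6, 0.9, -0.3]
finger_gap: 44.1
finger_force: 0.0
pos [547.1 -57.6 270.1] rot [-3.141e+00  1.000e-03  3.000e-03] t 2.0 F [ 0.6  0.9 -0.3] M [-0.04  0.12 -0.04] gap 44.1
shift [22.2 43.3 70. ] rv [-0.     0.001  0.003]
```

To row units: 70 mm / 800 = 0.0875, 43 mm / 800 = 0.0538.

```bash
python3 -m creep '[{"sx":0.0138,"sy":0.0275},{"sx":0.0275,"sy":0.0538},{"sx":0.0275,"sy":0.0538,"sz":0.0438},{"sx":0.0275,"sy":0.0538,"sz":0.0875},{"sx":0.0275,"sy":0.0538,"sz":0.0875}]'
python3 - <<'E'
from h import *
go((569.3,-100.8,153),0)
a=[]
for n,u,v in(("top",270,160),("side",260,150)):
    p,d=manip.camera(n); p=cv2.cvtColor(p,cv2.COLOR_RGB2BGR)[v:v+90,u:u+90]; a.append(cv2.resize(p,None,fx=4.4,fy=4.4,interpolation=cv2.INTER_CUBIC))
cv2.imwrite("pics/c3.png",np.hstack(a))
E
```

```text
clock: 2.5
eef_pos: [567.6, -100.0, 196.0]
eef_rot: [-3.14, 0.008, 0.01]
wrist_force: [-0.1, 0.1, 0.7]
finger_gap: 43.9
finger_force: 0.0
pos [ 567.6 -100.   196. ] rot [-3.14   0.008  0.01 ] t 2.5 F [-0.1  0.1  0.7] M [0.03 0.14 0.04] gap 43.9
shift [ 2.   0.9 43. ] rv [-0.002  0.008  0.01 ]
```

View pics/c3.png

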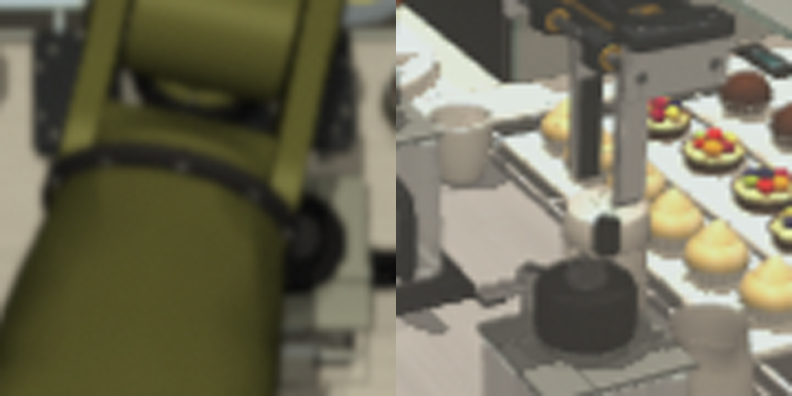

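The side view (right half) shows the two fingers straddling the knob at (605,233) from just above. The top view is blocked by the arm. Descending now.

To row units: 40 mm / 800 = 0.05, 20 mm / 800 = 0.025.

```bash
python3 -m creep '[{"sx":0.0013,"sz":0.025},{"sx":0.0013,"sz":0.05},{"sx":0.0013,"sz":0.05},{"sx":0.0013,"sz":0.05}]'
python3 -c "
from h import *
go((569.3,-100.8,154),0)"
```

```text
clock: 3.0
eef_pos: [571.1, -100.5, 162.6]
eef_rot: [3.141, -0.002, 0.007]
wrist_force: [0.0, -0.1, 0.1]
finger_gap: 44.5
finger_force: 0.0
pos [ 571.1 -100.5  162.6] rot [ 3.141e+00 -2.000e-03  7.000e-03] t 3.0 F [ 0.  -0.1  0.1] M [-0.02  0.1  -0.01] gap 44.5
shift [-1.9  0.3  8.6] rv [ 0.001 -0.002  0.007]
```

To row units: 7 mm / 800 = 0.0088, -1 mm / 800 = -0.0013.

```bash
python3 -m creep '[{"sx":-0.0013,"sz":0.0088},{"sx":-0.0013,"sz":0.0088}]'
python3 -m creep '[{},{},{},{},{}]' 5 20
python3 -c "
from h import *
go((569.3,-100.8,154),0)"
```

```text
clock: 3.2
eef_pos: [569.4, -100.4, 153.8]
eef_rot: [3.142, -0.0, 0.006]
wrist_force: [0.6, -0.2, -0.8]
finger_gap: 43.6
finger_force: 0.0
clock: 3.7
eef_pos: [569.6, -100.5, 153.6]
eef_rot: [3.141, -0.0, 0.006]
wrist_force: [1.4, -1.3, 1.4]
finger_gap: 17.6
finger_force: 20.0
pos [ 569.6 -100.5  153.6] rot [ 3.141 -0.     0.006] t 3.7 F [ 1.4 -1.3  1.4] M [-0.2   0.03  0.05] gap 17.6
shift [-0.3  0.3 -0.4] rv [ 0.    -0.     0.006]
```

To row units: -25.9 mm / 800 = -0.0324, -10.7 mm / 800 = -0.0134, -0.5 rad / 3.1416 = -0.1592.

```bash
A='x'; python3 -m creep '[{"sx":-0.0004,"sy":-0.0068,"drz":-0.0318},{"sx":-0.0014,"sy":-0.0134,"drz":-0.0637},{"sx":-0.003,"sy":-0.02,"drz":-0.0955},{"sx":-0.0054,"sy":-0.0263,"drz":-0.1273},{"sx":-0.0083,"sy":-0.0324,"drz":-0.1592}]'
python3 -m creep '[{"sx":-0.0004,"sy":-0.0068,"drz":-0.0318},{"sx":-0.0014,"sy":-0.0134,"drz":-0.0637},{"sx":-0.003,"sy":-0.02,"drz":-0.0955},{"sx":-0.0054,"sy":-0.0263,"drz":-0.1273},{"sx":-0.0083,"sy":-0.0324,"drz":-0.1592}]'
python3 -c "
from h import *
go((515.3,-46.8,154),1.571)"
```

```text
clock: 4.2
eef_pos: [561.8, -74.9, 153.5]
eef_rot: [-3.141, 0.002, 0.51]
wrist_force: [-8.9, -4.6, 3.2]
finger_gap: 17.7
finger_force: 20.0
clock: 4.7
eef_pos: [543.4, -56.2, 153.4]
eef_rot: [-3.141, 0.003, 1.009]
wrist_force: [-7.8, -12.0, 3.9]
finger_gap: 17.7
finger_force: 20.0
pos [543.4 -56.2 153.4] rot [-3.141e+00  3.000e-03  1.009e+00] t 4.7 F [ -7.8 -12.    3.9] M [-2.19  1.53 -0.07] gap 17.7
shift [ -6.9 -28.8  -0.5] rv [-0.001  0.003 -0.562]
```

To row units: -26 mm / 800 = -0.0325, -21 mm / 800 = -0.0263, -0.5 rad / 3.1416 = -0.1592.

```bash
python3 -m creep '[{"sx":-0.0008,"sy":-0.0068,"drz":-0.0318},{"sx":-0.0023,"sy":-0.0134,"drz":-0.0637},{"sx":-0.0043,"sy":-0.02,"drz":-0.0955},{"sx":-0.0069,"sy":-0.0263,"drz":-0.1273},{"sx":-0.01,"sy":-0.0325,"drz":-0.1592}]'
python3 -m creep '[{"sy":-0.0038,"drz":-0.0191},{"sy":-0.0063,"drz":-0.0286},{"sy":-0.0063,"drz":-0.0286}]'
python3 -c "
from h import *
go((515.3,-46.8,154),1.571)"
```

```text
clock: 5.2
eef_pos: [517.7, -48.5, 153.5]
eef_rot: [-3.141, 0.001, 1.509]
wrist_force: [-2.0, -6.9, 0.9]
finger_gap: 17.6
finger_force: 20.0
clock: 5.5
eef_pos: [514.5, -48.7, 153.7]
eef_rot: [3.137, 0.002, 1.596]
wrist_force: [13.3, -9.1, -7.6]
finger_gap: 17.6
finger_force: 20.0
pos [514.5 -48.7 153.7] rot [3.137e+00 2.000e-03 1.596e+00] t 5.5 F [13.3 -9.1 -7.6] M [-1.7  -2.3  -0.21] gap 17.6
shift [ 1.9  0.8 -0.3] rv [0.004 0.002 0.025]
```

The lever met its stop: a +x reaction of 13 N at yaw 1.59. I'll release the knob, rise and look.

To row units: -75 mm / 800 = -0.0938, -40 mm / 800 = -0.05.

```bash
python3 -m creep '[{},{},{}]' 40
python3 -m creep '[{"sz":-0.05},{"sz":-0.0938},{"sz":-0.0938},{"sx":-0.0313,"sz":-0.0938},{"sx":-0.0313,"sz":-0.0938}]' 94
python3 - <<'E'
from h import *
go((514.5,-173.5,225),1.571)
a=[]
for n,u,v in(("top",270,160),("side",260,150)):
    p,d=manip.camera(n); p=cv2.cvtColor(p,cv2.COLOR_RGB2BGR)[v:v+90,u:u+90]; a.append(cv2.resize(p,None,fx=4.4,fy=4.4,interpolation=cv2.INTER_CUBIC))
cv2.imwrite("pics/c4.png",np.hstack(a))
E
```

```text
clock: 5.8
eef_pos: [513.0, -47.5, 153.4]
eef_rot: [-3.141, -0.0, 1.596]
wrist_force: [0.5, 0.4, 0.5]
finger_gap: 37.4
finger_force: 0.0
clock: 6.3
eef_pos: [513.5, -73.9, 227.9]
eef_rot: [-3.141, 0.0, 1.595]
wrist_force: [0.9, 0.2, -1.4]
finger_gap: 76.4
finger_force: 0.0
pos [513.5 -73.9 227.9] rot [-3.141  0.     1.595] t 6.3 F [ 0.9  0.2 -1.4] M [-0.03  0.12 -0.04] gap 76.4
shift [-99.6  -1.4   2.9] rv [-0.001  0.     0.024]
```

View pics/c4.png

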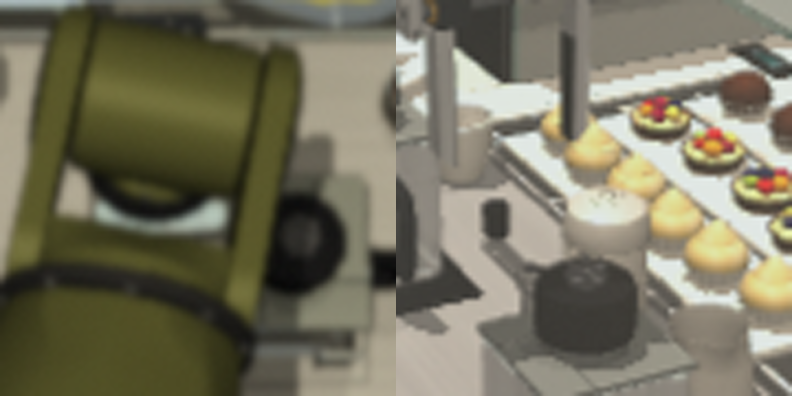

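The side view shows the knob swung over, at crop (496,218), which is side pixel (282.7,199.5). I'll check this against the expected stop position and move over the ring.

To row units: -99 mm / 800 = -0.1238, -50 mm / 800 = -0.0625, 0.024 rad / 3.1416 = 0.0076.

```bash
python3 -m creep '[{"sx":-0.0625,"sy":-0.0013},{"sx":-0.1238,"sy":-0.0013},{"sx":-0.1238,"sy":-0.0013,"drz":0.0076},{"sx":-0.1238,"sy":-0.0013,"sz":0.0375,"drz":0.0076},{"sx":-0.1238,"sy":-0.0013,"sz":0.0375,"drz":0.0076}]'
python3 - <<'E'
from h import *
for x in(511,515,519,525):print(x,P("side",(x,-48.5,168)))
go((514.5,-173.5,157),1.571)
p,d=manip.camera("side"); p=cv2.cvtColor(p,cv2.COLOR_RGB2BGR)[150:250,240:360]; cv2.imwrite("pics/c5.png",cv2.resize(p,None,fx=6,fy=6,interpolation=cv2.INTER_CUBIC))
E
```

```text
clock: 6.9
eef_pos: [513.9, -170.3, 195.1]
eef_rot: [-3.136, -0.002, 1.572]
wrist_force: [0.4, 0.2, -0.3]
finger_gap: 94.0
finger_force: 0.0
511 [281.36915736 199.8569673 ]
515 [282.62321345 199.58284427]
519 [283.87427878 199.309375  ]
525 [285.74529249 198.90039175]
pos [ 513.9 -170.3  195.1] rot [-3.136e+00 -2.000e-03  1.572e+00] t 6.9 F [ 0.4  0.2 -0.3] M [-0.05  0.06 -0.04] gap 94.0
shift [-3.3  0.8 38.1] rv [-0.005 -0.002  0.001]
```

View pics/c5.png

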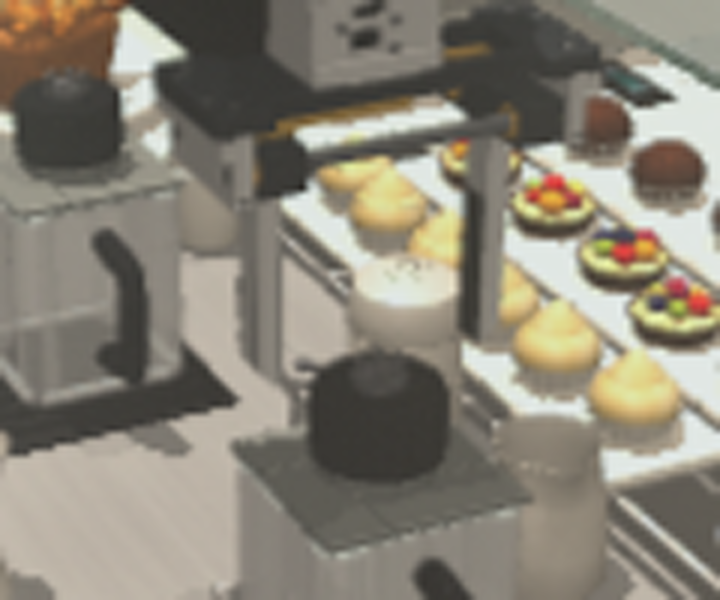

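The fingertips straddle the ring in the side view, at crop (265,375) and (488,340), with the ring centred at (380,410). The knob's pixel agrees with x≈515, so the lever is at its stop. Descending and gripping.

To row units: 38 mm / 800 = 0.0475, 20 mm / 800 = 0.025.

```bash
python3 -m creep '[{"sx":-0.0025,"sy":0.0013,"sz":0.025},{"sx":-0.0025,"sy":0.0013,"sz":0.0475},{"sx":-0.0025,"sy":0.0013,"sz":0.0475},{"sx":-0.0025,"sy":0.0013,"sz":0.0475}]'
python3 -c "
from h import *
go((514.5,-173.3,157),1.571)"
```

```text
clock: 7.35
eef_pos: [516.7, -173.1, 161.8]
eef_rot: [3.141, 0.0, 1.572]
wrist_force: [0.9, 0.5, 1.1]
finger_gap: 94.1
finger_force: 0.0
pos [ 516.7 -173.1  161.8] rot [3.141 0.    1.572] t 7.35 F [0.9 0.5 1.1] M [-0.01  0.03 -0.  ] gap 94.1
shift [-0.2 -2.2  4.8] rv [0.001 0.    0.001]
```

To row units: 4 mm / 800 = 0.005, -2 mm / 800 = -0.0025.

```bash
python3 -m creep '[{"sy":-0.0025,"sz":0.005},{"sy":-0.0025,"sz":0.005}]'
python3 -m creep '[{},{},{},{},{}]' 50 20
python3 -c "
from h import *
go((514.5,-173.3,157),1.571)"
```

```text
clock: 7.55
eef_pos: [514.2, -173.4, 157.0]
eef_rot: [3.141, 0.0, 1.572]
wrist_force: [0.5, 0.1, 0.2]
finger_gap: 94.0
finger_force: 0.0
clock: 8.05
eef_pos: [514.3, -173.6, 156.5]
eef_rot: [3.141, 0.0, 1.572]
wrist_force: [0.7, -0.4, 0.8]
finger_gap: 60.0
finger_force: 20.0
pos [ 514.3 -173.6  156.5] rot [3.141 0.    1.572] t 8.05 F [ 0.7 -0.4  0.8] M [-0.08  0.09  0.  ] gap 60.0
shift [ 0.3  0.2 -0.5] rv [0.    0.    0.001]
```

Gripped, gap 60.0. Raising the force to 45 N and trying counter-clockwise (yaw up, rz negative) in small steps.

To row units: -0.09 rad / 3.1416 = -0.0286.

```bash
python3 -m creep '[{},{"drz":-0.0095},{"drz":-0.0191},{"drz":-0.0286},{"drz":-0.0286}]' 50 45
python3 -c "
from h import *
go((514.5,-173.3,157),1.571)"
python3 -m creep '[{"drz":-0.0095},{"drz":-0.0191},{"drz":-0.0286},{"drz":-0.0286}]'
python3 -c "
from h import *
go((514.5,-173.3,157),1.571)"
```

```text
clock: 8.55
eef_pos: [514.2, -173.6, 156.5]
eef_rot: [3.142, 0.0, 1.663]
wrist_force: [0.6, -0.1, 1.0]
finger_gap: 59.7
finger_force: 45.0
pos [ 514.2 -173.6  156.5] rot [3.142 0.    1.663] t 8.55 F [ 0.6 -0.1  1. ] M [-0.11  0.02  0.03] gap 59.7
shift [ 0.2  0.3 -0.5] rv [0.    0.    0.092]
clock: 8.95
eef_pos: [514.2, -173.6, 156.5]
eef_rot: [3.142, 0.0, 1.753]
wrist_force: [-1.3, 0.3, 1.2]
finger_gap: 59.7
finger_force: 45.0
pos [ 514.2 -173.6  156.5] rot [3.142 0.    1.753] t 8.95 F [-1.3  0.3  1.2] M [-0.08  0.04  0.03] gap 59.7
shift [ 0.2  0.3 -0.5] rv [0.    0.    0.182]
```

To row units: -0.06 rad / 3.1416 = -0.0191.

```bash
python3 -m creep '[{"drz":-0.0064},{"drz":-0.0127},{"drz":-0.0191},{"drz":-0.0191}]'
python3 -c "
from h import *
go((514.5,-173.3,157),1.571)"

```

```text
clock: 9.35
eef_pos: [514.2, -173.6, 156.5]
eef_rot: [-3.142, 0.0, 1.813]
wrist_force: [-0.6, 0.1, 1.9]
finger_gap: 59.7
finger_force: 45.0
pos [ 514.2 -173.6  156.5] rot [-3.142  0.     1.813] t 9.35 F [-0.6  0.1  1.9] M [-0.04  0.03  0.06] gap 59.7
shift [ 0.2  0.3 -0.5] rv [-0.     0.     0.242]
```

To row units: -0.16 rad / 3.1416 = -0.0509.

```bash
python3 -m creep '[{"drz":-0.0255},{"drz":-0.0509},{"drz":-0.0764},{"drz":-0.1019},{"drz":-0.1273}]'
python3 -c "
from h import *
go((514.5,-173.3,157),1.571)"

```

```text
clock: 9.85
eef_pos: [514.2, -173.5, 156.5]
eef_rot: [3.142, 0.0, 2.215]
wrist_force: [0.5, -0.6, 1.1]
finger_gap: 59.9
finger_force: 45.0
pos [ 514.2 -173.5  156.5] rot [3.142 0.    2.215] t 9.85 F [ 0.5 -0.6  1.1] M [-0.09  0.05 -0.02] gap 59.9
shift [ 0.   0.4 -0.5] rv [0.    0.    0.644]
```

To row units: -0.265 rad / 3.1416 = -0.0844.

```bash
python3 -m creep '[{"drz":-0.0255},{"drz":-0.0509},{"drz":-0.0764},{"drz":-0.0844},{"drz":-0.0844}]'
python3 -m creep '[{"sz":-0.0025},{"sz":-0.005},{"sz":-0.0075},{"sz":-0.0075}]'
python3 -c "
from h import *
go((514.5,-173.3,157),1.571)"

```

```text
clock: 10.35
eef_pos: [514.1, -173.6, 156.5]
eef_rot: [-3.141, -0.0, 2.476]
wrist_force: [-1.6, 0.4, 1.3]
finger_gap: 59.4
finger_force: 45.0
clock: 10.75
eef_pos: [514.2, -173.6, 162.7]
eef_rot: [-3.142, 0.0, 2.476]
wrist_force: [-1.5, -0.7, -1.0]
finger_gap: 59.4
finger_force: 45.0
pos [ 514.2 -173.6  162.7] rot [-3.142  0.     2.476] t 10.75 F [-1.5 -0.7 -1. ] M [0.01 0.23 0.02] gap 59.4
shift [-0.   0.4  5.7] rv [0.    0.    0.905]
```

It lifts freely with about the ring's weight. Continuing to 100 mm.

To row units: -45 mm / 800 = -0.0563, -30 mm / 800 = -0.0375.

```bash
python3 -m creep '[{"sz":-0.0075},{"sz":-0.015},{"sz":-0.025},{"sz":-0.0375},{"sz":-0.0563}]'
python3 -m creep '[{"sz":-0.0225},{"sz":-0.0438},{"sz":-0.0575},{"sz":-0.0613},{"sz":-0.0613}]'
python3 -m creep '[{},{},{},{}]'
python3 - <<'E'
from h import *
go((514.2,-173.6,256.5),2.476)
a=[]
for n,u,v in(("top",270,160),("side",250,140)):
    p,d=manip.camera(n); p=cv2.cvtColor(p,cv2.COLOR_RGB2BGR)[v:v+110,u:u+110]; a.append(cv2.resize(p,None,fx=3.6,fy=3.6,interpolation=cv2.INTER_CUBIC))
cv2.imwrite("pics/c6.png",np.hstack(a))
E
```

```text
clock: 11.25
eef_pos: [514.1, -173.5, 208.1]
eef_rot: [-3.141, -0.001, 2.477]
wrist_force: [-0.0, -0.7, -1.6]
finger_gap: 59.6
finger_force: 45.0
clock: 11.75
eef_pos: [514.2, -173.6, 256.5]
eef_rot: [3.142, 0.0, 2.477]
wrist_force: [0.2, 0.2, -1.2]
finger_gap: 59.6
finger_force: 45.0
clock: 12.15
eef_pos: [514.2, -173.5, 256.2]
eef_rot: [-3.141, -0.0, 2.477]
wrist_force: [0.8, 0.6, -2.3]
finger_gap: 59.2
finger_force: 45.0
pos [ 514.2 -173.5  256.2] rot [-3.141 -0.     2.477] t 12.15 F [ 0.8  0.6 -2.3] M [-0.05 -0.01  0.06] gap 59.2
shift [-0.1 -0.  -0.3] rv [-0.    -0.     0.001]
```

View pics/c6.png

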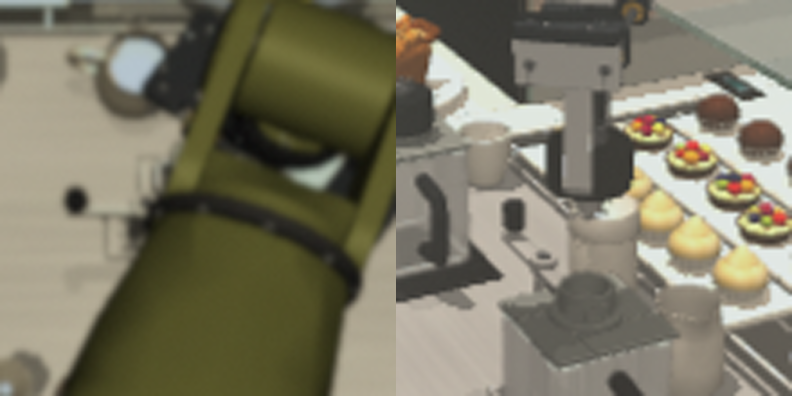

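The side half shows the blade unit held upright at crop (597,165). The bare collar is below at (590,295), the jar is still in the stand, and the lever is over it with its knob at (513,215). The top half shows the knob towards +y at (76,200). Handing in.

```bash
python3 -c "
from cell import manip
print(manip.sign_off())"
```

```text
the job is handed in; nothing more can be done
None
```

Job handed in at about 12 s: I swung the lever fully over the jar's foot, the ring loosened counter-clockwise (right-hand thread), and the gripper is holding the blade unit upright about 10 cm above its seat, with the jar still in the stand.

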